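# Hang the tool basket on the spring-balanced bench arm

### The job

Pick up the steel tool basket by the block on its bail and hang it by the bail's crossbar in the saddle of the spring-balanced arm. Ease it down slowly and gently as the arm sinks, never forcing the arm, and let go only once the arm has settled under the full weight of the basket, so that it neither drops nor springs back; leave the basket hanging upright and at rest and the bowl, the round weight and the jar where they are.

Things in the scene. Friction and masses are not known exactly. Their poses are not given: they have to be found in the camera images.
- basket: Open steel tool basket, 90 (x) by 80 (y) by 45 mm tall, loose, upright on the bench; mass hidden, 0.3 to 0.93 kg, centred and low. Origin: centre of its underside, z up. Over it stands a rigid bail: two 6 mm posts at y = +37 and -37 mm carry a crossbar along y. The window between rim and crossbar is 68 mm wide, 61 mm high, open along x. Turned half round it hangs just as well.
- bail (a point): Middle of the axis of the bail's round 8 mm crossbar, 110 mm above the basket's underside; axes as the basket.
- grip (a point): Centre of the wooden grip block, 18 (x) by 26 (y) by 42 mm tall, on an 8 mm stem over the crossbar's middle: 147 mm above the basket's underside, 37 mm above the crossbar's axis; the block's underside is 16 mm above that axis. Axes as the basket.
- post: The balanced arm's stand, fixed to the bench: round foot 110 mm across and 16 mm thick, post 26 mm thick, fork head up to 221 mm high. Origin: centre of the foot's underside; z up. The arm points along the stand's own -x (towards the robot's side).
- pivot (a point): The arm's horizontal pivot (along the stand's y), 190 mm above the bench, over the foot's centre. The beam from here to the saddle is 12 mm deep, 16 mm wide, and ends 12 mm past the saddle (its lip 19 mm). That end must go through the bail's window, with the crossbar crosswise to the beam and 15 to 26 mm above the saddle point, before the crossbar is lowered in.
- saddle (a point): The crossbar's axis lies here when home in the saddle: 260 mm from the pivot along the beam, 10 mm above its middle line, about 251 mm above the bench unloaded; swings on an arc about the pivot as the arm sinks. The saddle is an open V, 16 mm wide: a flat 12 mm long between a front and a back lip that slope outward 0.6 rad from upright and top out about 9 mm above this point.
- beam (a joint): Sink angle of the arm, rad: 0 unloaded (beam rising 0.2 rad from pivot to tip), grows as the tip sinks, stop at 0.55. Sprung, lightly damped: the tip stays up until about 1.3 N presses on the saddle, then sinks about 1.3 mm per 0.1 N. Under the basket it settles at 0.07 to 0.42, by its hidden mass. Let go more than about 0.4 N off balance, it drops or springs back.
- bowl: Bystander: grey round mixing bowl, 84 mm across, 50 mm high; loose. Origin: centre of its underside.
- weight: Bystander: low black round paper weight, 90 mm across, 30 mm high; loose. Origin: centre of its underside.
- jar: Bystander: glass jar with a lid, 56 mm across, 70 mm high; loose. Origin: centre of its underside.
There are look-alikes about, which are no part of the job. Of the things that look like the basket, take the one that is farthest from the robot's base at the start.

How it is judged:
By the outcome, as a careful person would: the job done as asked, in the order asked, and still so for the second after the job is handed in, with the robot touching nothing.
It also fails if it takes over 72 s, if anything falls off the work surface, if the arm or the gripper's body presses on something with over 40 N, if the wrist force passes 120 N, or if a joint passes its speed limit or range.

### The arm

A 7-joint arm with a two-finger parallel gripper is mounted at the origin on the work surface. World frame = base frame: x ahead of the robot, y to its left, z up, the work surface at z = 0. Lengths are in m, angles in rad, forces in N, time in s.
With the tool pointing down it reaches from about 0.425 to 0.95 m from the base axis. Payload 16.7 kg.
Tool frame: the origin (TCP) lies at the very end of the fingers, on their centre line; the grasp point (between the pads) lies 19 mm behind it; z points along the fingers, y is the line along which they close (so a half turn about z gives the same grasp; the last joint's range is limited). The gripper opens to 94 mm and grips with 3 to 60 N. Pads are 16 mm wide; open, the fingers measure 119 mm over their backs; the gripper's body (75 mm by 177 mm) begins 78 mm behind the grasp point.
Start: joints at [-1.288, 0.426, 0.074, 1.606, -0.034, 1.111, -0.067], TCP at [0.283, 0.613, 0.205] pointing down, gripper open.
Joint ranges: [-2.85, 2.85], [-0.5, 2.14], [-1.23, 1.37], [0.21, 2.46], [-1.02, 4.16], [0.16, 2.05], [-2.73, 2.73]. Speed limits (rad/s): [1.89, 1.89, 2.39, 2.39, 3.01, 3.01, 3.01].

### API

Orientations are given as a rotation vector (axis times angle).
In Python, from cell import arm, snapshot, job gives the robot as it stands.
- The arm moves only by the shell command python3 -m inch 'ROWS' [FORCE]. ROWS is JSON, a list that holds one entry, the list of rows, each a list of 7 numbers: the turn, a rotation vector about the tool's x, y, z in units of 6 degrees (1.0 is 6 degrees), then the shift along the tool's x, y, z in units of 30 mm (1.0 is 30 mm), then the opening in per cent of the stroke, from 0 (shut) to 100 (fully open). A call has 1 to 5 rows; each row shifts and turns the commanded pose from where the row before left it, along the tool's axes as they then stand; what a row does not reach is not made up. A row lasts 1/10 s, in which the tool goes at most 50 mm and 8.59 degrees, less where a joint would pass 70% of its speed; a pose out of reach is approached as far as the arm can. A call is refused whole if a number of a shift passes 1 or a number of a turn 1, either way. A call with a gripper value outside its range is refused whole. The fingers move at their own pace and stop on an object; FORCE is the grip in N (left out, the last holds). Time passes only in rows, so rows that do not move let the fingers close. It gives the time, the measured TCP pose, the force, the opening and the grip force at its end, in the units of the state.
- arm.state(): the state, without advancing time (a new reading comes with each control period).
- snapshot(name): name is "scene" or "top" or "wrist"; returns a dict with "color" (420x560x3 uint8, blue, green, red), "z_map" (420x560 float32, m along the optical axis (not along the pixel's ray), 0 where there is no reading), "intrinsics" (3x3 intrinsics, pixels), "k1" (the pictures are not rectified: a ray, as slopes to the right and down, at radius r is drawn at 1 + k1 r^2 times it, then the intrinsics apply), "R" (3x3) and "t" (3): a world point X has camera coordinates R X + t; the wrist camera has in their place "hand_eye" (4x4, takes a point from camera to tool coordinates, whose origin is the TCP and whose axes are the flange's). Camera axes: x right, y down, z forward; pixel columns grow to the right and rows downward; lengths in m; the calibration is good to about 2 mm. A picture is of the moment at which its call begins: read the wrist's pose just before it.
- job.hand_in(): hands the job in; it is judged then, once.
The state is a dict: "time": time; "q": joint angles; "joint_velocities": joint speeds; "tau": joint torques, N m; "eef_pos": TCP position; "eef_rot": TCP orientation; "force": force on the tool from outside, world axes, zero at the start; "ft_torque": the same for the moment, N m; "finger_gap": finger opening in m; "gripper_force": force on a finger pad.
Only numpy, scipy, OpenCV 4.12 (cv2) and the standard library are available. Lean on these libraries where they do the work, as an engineer would, in place of code of your own. Each camera call takes 0.05 s, during which the arm holds its last target. There are 200 camera calls.

## Working session

There is one attempt and no reset: what is moved stays moved. The work goes in short steps, Python scripts to look and compute and a shell command to move; the robot and the scene stay as the last step left them, time stands still between calls to the robot, and variables do not carry over. Pictures are saved under pics/ and viewed, at most 12 in all, crops included, and the job is handed in when it is done.

```bash
mkdir -p pics; ls; cat > h.py <<'E'
import numpy as np,cv2
from cell import arm,snapshot,job
from scipy.spatial.transform import Rotation as Ro
def snap(n):
    s=arm.state(); d=snapshot(n)
    if n=='wrist':
        T=np.eye(4);T[:3,:3]=Ro.from_rotvec(s['eef_rot']).as_matrix();T[:3,3]=s['eef_pos']
        W=T@np.array(d['hand_eye']); d['R']=W[:3,:3].T; d['t']=-W[:3,:3].T@W[:3,3]
    np.savez(''+n+'.npz',**{k:np.array(v) for k,v in d.items()})
    return d
def cloud(d):
    K=np.array(d['intrinsics']);h,w=d['z_map'].shape
    u,v=np.meshgrid(np.arange(w),np.arange(h))
    p=np.stack([u,v],-1).reshape(-1,1,2).astype(float)
    sl=cv2.undistortPoints(p,K,np.array([float(d['k1']),0,0,0])).reshape(h,w,2)
    z=d['z_map'][...,None]
    c=np.concatenate([sl*z,z],-1)
    X=(c-np.array(d['t']))@np.array(d['R']); X[d['z_map']==0]=np.nan
    return X
E
python3 - <<'E'
from h import *
a=snap('scene');b=snap('top')
cv2.imwrite('pics/a.png',a['color']);cv2.imwrite('pics/b.png',b['color'])
s=arm.state();print(s['eef_pos'],s['eef_rot'],s['force'],s['finger_gap'],s['time'])
E
```

```text
pics
[0.28297846 0.61243336 0.20489825] [-6.74534917e-01 -3.06816186e+00  1.62245289e-03] [-0.43416933 -0.53345581  0.44354943] 0.09411056676195165 0.1
```

View pics/a.png

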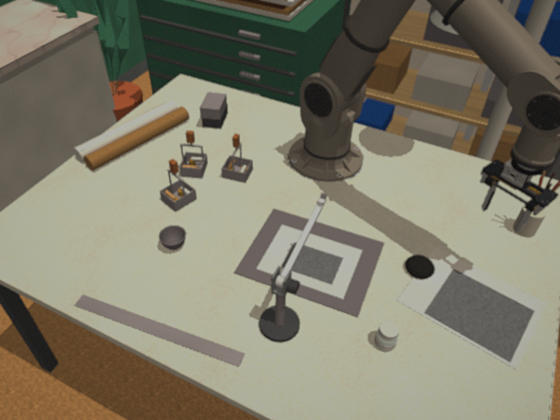

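View pics/b.png

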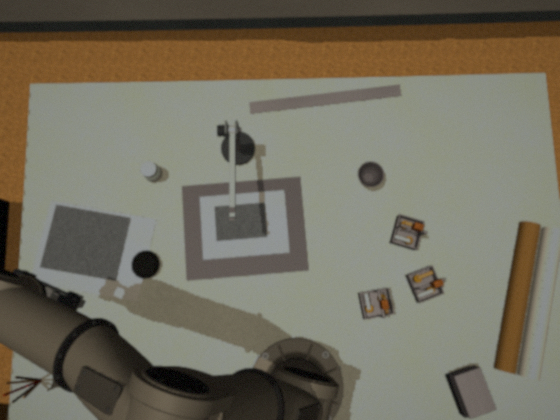

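The scene view shows three baskets on the left, the balanced arm in the middle, the bowl at (172,237), the weight at (420,266) and the jar at (387,335). In the top view the baskets are at (407,232), (424,284) and (376,303). The one at (407,232) is farthest from the base at about (300,385). The arm's tip is at (232,214) and its post at (237,148).

```bash
python3 - <<'E'
from h import *
for n in ('top','scene'):
    d=dict(np.load(n+'.npz'));X=cloud(d).reshape(-1,3);X=X[np.isfinite(X).all(1)]
    print(n)
    top=X
    if n=='top':
        K=cloud(d)
        for u,v in [(407,232),(424,284),(376,303),(371,174),(145,264),(150,172),(237,148),(232,214),(233,130)]: print(u,v,K[v,u].round(3))
        c=K[232,407][:2]
    near=np.hypot(*(X[:,:2]-c).T)<.085
    for lo,hi in((.02,.06),(.095,.118),(.128,.18)):
        P=X[near&(X[:,2]>lo)&(X[:,2]<hi)]
        if len(P)>4:
            r=cv2.minAreaRect(P[:,:2].astype(np.float32)*1000)
            print(lo,len(P),P.mean(0).round(3),P.min(0).round(3),P.max(0).round(3),r)
    B=X[(X[:,2]>.17)&(X[:,2]<.3)&(abs(X[:,1]-.15)<.12)&(X[:,0]>.35)&(X[:,0]<.85)]
    for x in np.arange(.4,.85,.02):
        S=B[abs(B[:,0]-x)<.01]
        if len(S): print(round(x,2),len(S),S[:,1].mean().round(4),S[:,2].max().round(3),np.median(S[:,2]).round(3),S[:,0].min().round(3))
    F=X[(X[:,2]>.008)&(X[:,2]<.025)&(X[:,0]>.6)&(X[:,0]<.9)&(abs(X[:,1]-.15)<.12)]
    print('foot',cv2.minEnclosingCircle(F[:,:2].astype(np.float32)))
E
```

```text
top
407 232 [ 0.454 -0.362  0.004]
424 284 [ 0.292 -0.404  0.004]
376 303 [ 0.238 -0.253  0.007]
371 174 [ 0.643 -0.258  0.006]
145 264 [0.371 0.451 0.027]
150 172 [0.65  0.431 0.067]
237 148 [0.728 0.166 0.041]
232 214 [0.485 0.162 0.25 ]
233 130 [0.732 0.162 0.208]
0.02 382 [ 0.451 -0.351  0.036] [ 0.399 -0.405  0.02 ] [ 0.509 -0.304  0.06 ] ((454.1844177246094, -354.8115539550781), (81.64091491699219, 92.24337005615234), 72.35739135742188)
0.095 45 [ 0.454 -0.352  0.112] [ 0.439 -0.394  0.096] [ 0.466 -0.316  0.117] ((453.31640625, -354.93890380859375), (82.24476623535156, 8.327174186706543), 72.92253112792969)
0.128 96 [ 0.453 -0.352  0.159] [ 0.442 -0.368  0.129] [ 0.466 -0.34   0.175] ((453.9952087402344, -354.1683654785156), (25.655197143554688, 19.28377914428711), 73.7101058959961)
0.46 2 0.1565 0.267 0.265 0.469
0.48 42 0.1614 0.263 0.25 0.47
0.5 47 0.1618 0.26 0.249 0.491
0.52 42 0.1614 0.246 0.241 0.511
0.54 42 0.1618 0.241 0.236 0.531
0.56 42 0.162 0.238 0.231 0.55
0.58 42 0.1624 0.234 0.226 0.571
0.6 40 0.1627 0.23 0.224 0.592
0.62 38 0.163 0.224 0.218 0.611
0.64 40 0.16
[... 710 characters left out ...]
8 -0.337  0.172] ((454.06829833984375, -353.5221252441406), (32.33945846557617, 22.251752853393555), 68.33415985107422)
0.46 1 0.1606 0.259 0.259 0.47
0.48 58 0.1644 0.265 0.251 0.47
0.5 46 0.165 0.258 0.244 0.491
0.52 42 0.1655 0.244 0.24 0.51
0.54 45 0.1657 0.244 0.236 0.531
0.56 49 0.166 0.238 0.231 0.55
0.58 43 0.1669 0.232 0.227 0.571
0.6 49 0.1664 0.229 0.224 0.59
0.62 51 0.1672 0.226 0.219 0.61
0.64 55 0.1676 0.221 0.216 0.63
0.66 50 0.1678 0.217 0.211 0.651
0.68 52 0.1683 0.214 0.207 0.671
0.7 50 0.1684 0.21 0.203 0.69
0.72 88 0.1732 0.224 0.201 0.71
0.74 232 0.1815 0.226 0.203 0.73
0.76 169 0.1776 0.224 0.195 0.75
foot ((0.7528380751609802, 0.15414611995220184), 0.17981135845184326)
```

```bash
cat >> h.py <<'E'
def sim(rows,pos=None,rot=None):
    s=arm.state();p=np.array(s['eef_pos']) if pos is None else np.array(pos);R=Ro.from_rotvec(s['eef_rot'] if rot is None else rot)
    for r in rows:
        p=p+R.apply(np.array(r[3:6])*.03);R=R*Ro.from_rotvec(np.radians(6)*np.array(r[:3]))
    return p,R
def need(target,yaw_y):
    "units left to reach TCP target with tool down, tool y at angle yaw_y(deg); in current tool axes"
    s=arm.state();R=Ro.from_rotvec(s['eef_rot']);a=np.radians(yaw_y)
    y=np.array([np.cos(a),np.sin(a),0]);z=np.array([0,0,-1.]);D=Ro.from_matrix(np.stack([np.cross(y,z),y,z],1))
    print('turn',((R.inv()*D).as_rotvec(degrees=True)/6).round(2),'shift',(R.inv().apply(np.array(target)-s['eef_pos'])/.03).round(2),'after turn',(D.inv().apply(np.array(target)-s['eef_pos'])/.03).round(2))
E
python3 - <<'E'
from h import *
A=[0,0,0,-1,-.2,-1,100]
B=[0,0,.6,-1,-.2,0,100]
rows=[A]*5
p,R=sim(rows)
for i in range(5):
    rows+= [B]*5; p,R=sim(rows);y=R.apply([0,1,0]);print(i,p.round(3),np.hypot(*p[:2]).round(3),np.degrees(np.arctan2(y[1],y[0])).round(1))
E
```

```text
0 [0.517 0.418 0.355] 0.665 47.2
1 [0.591 0.284 0.355] 0.655 29.2
2 [0.619 0.135 0.355] 0.633 11.2
3 [ 0.6   -0.017  0.355] 0.6 -6.8
4 [ 0.534 -0.154  0.356] 0.556 -24.8
```

```bash
python3 -m inch '[[[0,0,0,-1,-0.3,-1,100],[0,0,0,-1,-0.3,-1,100],[0,0,0,-1,-0.3,-1,100],[0,0,0,-1,-0.3,-1,100],[0,0,0,-1,-0.3,-1,100]]]' 
python3 -m inch '[[[0,0,0.6,-1,-0.5,-0.3,100],[0,0,0.6,-1,-0.5,-0.3,100],[0,0,0.6,-1,-0.5,0,100],[0,0,0.6,-1,-0.5,0,100],[0,0,0.6,-1,-0.5,0,100]]]'
python3 -m inch '[[[0,0,0.7,-1,-0.4,0,100],[0,0,0.7,-1,-0.4,0,100],[0,0,0.7,-1,-0.4,0,100],[0,0,0.7,-1,-0.4,0,100],[0,0,0.7,-1,-0.4,0,100]]]'
python3 - <<'E'
from h import *
need([.44,.163,.38],1)
print(sim([[0,0,.7,-1,-.4,0,100]]*5)[0])
E
```

```text
time: 0.6
eef_pos: [0.4011, 0.5078, 0.3565]
eef_rot: [-0.675, -3.068, 0.001]
force: [0.5, 0.4, -0.3]
finger_gap: 0.0942
gripper_force: 0.0
time: 1.1
eef_pos: [0.4882, 0.3641, 0.3728]
eef_rot: [-1.153, -2.922, 0.002]
force: [0.5, -0.4, -0.3]
finger_gap: 0.094
gripper_force: 0.0
time: 1.6
eef_pos: [0.5349, 0.2101, 0.3734]
eef_rot: [-1.668, -2.662, 0.0]
force: [0.6, -0.0, 1.6]
finger_gap: 0.0941
gripper_force: 0.0
turn [-0.    0.    4.14] shift [-0.03 -3.53 -0.22] after turn [-1.51 -3.19 -0.22]
[0.52264894 0.0498821  0.37338911]
```

```bash
python3 -m inch '[[[0,0,1,-0.2,-0.8,0,100],[0,0,1,-0.2,-0.8,0,100],[0,0,1,-0.2,-0.8,0,100],[0,0,1,-0.2,-0.8,0,100],[0,0,0,0,0,0,100]]]'
python3 - <<'E'
from h import *
w=snap('wrist');cv2.imwrite('pics/w1.png',w['color'])
X=cloud(w);K=X.reshape(-1,3)
B=K[(K[:,2]>.2)&(K[:,2]<.29)&(K[:,0]>.45)&(abs(K[:,1]-.163)<.03)]
for x in np.arange(.46,.75,.01):
    S=B[abs(B[:,0]-x)<.004]
    if len(S): print(round(x,2),len(S),S[:,1].min().round(4),S[:,1].max().round(4),S[:,2].max().round(4),np.median(S[:,2]).round(4),S[:,0].min().round(4))
print(B[:,0].min())
E
```

```text
time: 2.1
eef_pos: [0.4488, 0.1596, 0.374]
eef_rot: [-2.185, -2.255, -0.002]
force: [-0.0, 1.1, -0.3]
finger_gap: 0.0939
gripper_force: 0.0
0.47 138 0.1544 0.1706 0.266 0.2639 0.4687
0.48 172 0.1544 0.1709 0.2578 0.2508 0.4762
0.49 191 0.1544 0.1709 0.2523 0.2494 0.486
0.5 218 0.1547 0.1711 0.2601 0.2564 0.496
0.51 154 0.1551 0.1714 0.2464 0.2444 0.506
0.52 160 0.1558 0.1714 0.2449 0.2427 0.516
0.53 160 0.1556 0.1717 0.2429 0.2406 0.5261
0.54 162 0.1555 0.1719 0.2407 0.2387 0.536
0.55 151 0.1564 0.1722 0.2387 0.2366 0.546
0.56 147 0.1561 0.1722 0.2368 0.2344 0.556
0.57 152 0.1561 0.1726 0.2347 0.2326 0.566
0.58 146 0.157 0.1726 0.2323 0.2303 0.576
0.59 146 0.1569 0.1729 0.2302 0.2283 0.586
0.6 139 0.1565 0.1731 0.2284 0.2265 0.596
0.61 128 0.1577 0.1733 0.2264 0.2242 0.606
0.62 125 0.1575 0.1735 0.2247 0.2223 0.6161
0.63 128 0.1571 0.1738 0.2223 0.2201 0.6261
0.64 126 0.1583 0.174 0.2204 0.2181 0.636
0.65 121 0.1581 0.1742 0.2183 0.216 0.646
0.66 111 0.1581 0.1744 0.2162 0.214 0.656
0.67 101 0.159 0.1737 0.2136 0.2121 0.6661
0.68 104 0.1589 0.174 0.2118 0.2099 0.6761
0.69 100 0.1587 0.1742 0.2104 0.208 0.6861
0.7 95 0.1585 0.1744 0.2081 0.206 0.6961
0.71 89 0.1596 0.1746 0.2061 0.2041 0.706
0.72 344 0.1488 0.1919 0.2245 0.2086 0.716
0.73 344 0.1494 0.193 0.2243 0.2045 0.726
0.74 157 0.1549 0.1924 0.2171 0.2058 0.7362
0.46869328811930144
```

View pics/w1.png

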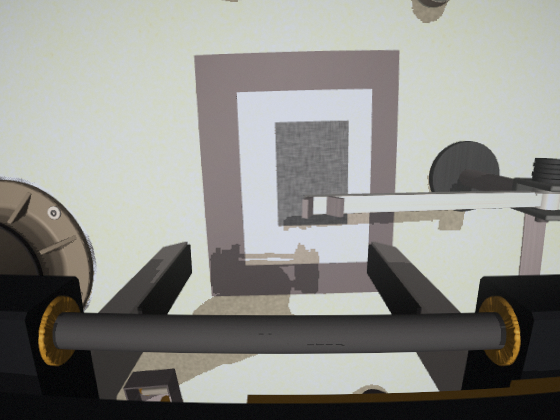

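The wrist view shows the beam's saddle end at about (323,205) and the beam running right to the pivot at (545,200). The foot is at (465,170).

```bash
for i in 1 2 3; do python3 -m inch '[[[0,0,0.2,-1,0,0,100],[0,0,0.2,-1,0,0,100],[0,0,0.2,-1,0,0,100],[0,0,0.2,-1,0,0,100],[0,0,0.2,-1,0.1,0,100]]]' | grep pos; done
python3 - <<'E'
from h import *
w=snap('wrist');cv2.imwrite('pics/w2.png',w['color'])
X=cloud(w).reshape(-1,3);X=X[np.isfinite(X).all(1)]
near=np.hypot(*(X[:,:2]-[.454,-.354]).T)<.085
for lo,hi in((.03,.06),(.1,.12),(.13,.18),(.162,.18)):
    P=X[near&(X[:,2]>lo)&(X[:,2]<hi)]
    if len(P)>4:
        r=cv2.minAreaRect(P[:,:2].astype(np.float32)*1000)
        print(lo,len(P),P.mean(0).round(3),P.min(0).round(3),P.max(0).round(3),r)
need([.454,-.354,.133],-17.3)
E
```

```text
eef_pos: [0.4528, 0.0084, 0.3734]
eef_pos: [0.4387, -0.1411, 0.3735]
eef_pos: [0.409, -0.2882, 0.3736]
0.03 1188 [ 0.453 -0.35   0.042] [ 0.397 -0.406  0.03 ] [ 0.507 -0.304  0.06 ] ((452.3246154785156, -355.2533874511719), (80.60018157958984, 90.56796264648438), 71.94989013671875)
0.1 208 [ 0.455 -0.345  0.115] [ 0.437 -0.393  0.101] [ 0.468 -0.316  0.118] ((452.3955383300781, -354.74725341796875), (79.9545669555664, 7.931703567504883), 71.63322448730469)
0.13 548 [ 0.452 -0.352  0.163] [ 0.44 -0.37  0.13] [ 0.464 -0.341  0.173] ((452.49298095703125, -355.0802001953125), (26.495399475097656, 18.580717086791992), 71.67314147949219)
0.162 381 [ 0.452 -0.354  0.169] [ 0.441 -0.37   0.162] [ 0.464 -0.341  0.173] ((452.55938720703125, -355.190185546875), (26.278118133544922, 18.406288146972656), 71.45001220703125)
turn [0.01 0.01 0.17] shift [-1.54  2.04  8.03] after turn [-1.51  2.08  8.03]
```

View pics/w2.png

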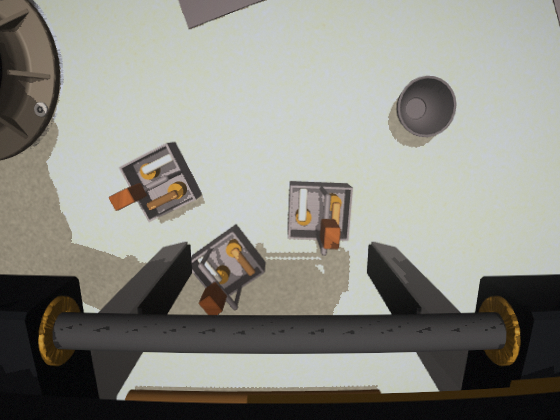

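The wrist view shows the target basket at (320,212) with its grip block at (330,235), lined up with the fingers. The other two baskets are clear of the gripper.

```bash
python3 -m inch '[[[0,0,0.33,-0.8,0.9,0,100],[0,0,0,-0.8,0.9,0,100],[0,0,0,0,0.2,0.5,100],[0,0,0,0,0,1,100],[0,0,0,0,0,1,100]]]' | grep pos
python3 - <<'E'
from h import *
need([.4525,-.355,.132],-18.4)
E
```

```text
eef_pos: [0.4531, -0.35, 0.2972]
turn [-0.    0.01  0.08] shift [-0.16  0.04  5.51] after turn [-0.16  0.03  5.51]
```

```bash
python3 -m inch '[[[0,0,0.08,-0.16,0.03,1,70],[0,0,0,0,0,1,50],[0,0,0,0,0,1,50],[0,0,0,0,0,1,50],[0,0,0,0,0,1,50]]]' 30 | grep pos
python3 -m inch '[[[0,0,0,0,0,0.5,50],[0,0,0,0,0,0,35],[0,0,0,0,0,0,25],[0,0,0,0,0,0,15],[0,0,0,0,0,0,0]]]' 30
python3 -m inch '[[[0,0,0,0,0,0,0],[0,0,0,0,0,0,0],[0,0,0,0,0,0,0],[0,0,0,0,0,0,0]]]' 40
```

```text
eef_pos: [0.4524, -0.3541, 0.1473]
time: 5.2
eef_pos: [0.4541, -0.3536, 0.1346]
eef_rot: [2.545, 1.84, 0.001]
force: [-2.8, 1.4, 2.7]
finger_gap: 0.0187
gripper_force: 1.4
time: 5.6
eef_pos: [0.4539, -0.3534, 0.1342]
eef_rot: [2.546, 1.841, 0.001]
force: [-2.4, 1.5, 8.1]
finger_gap: 0.0177
gripper_force: 40.0
```

```bash
python3 -m inch '[[[0,0,0,0,0,-0.2,0],[0,0,0,0,0,-0.4,0],[0,0,0,0,0,-0.6,0],[0,0,0,0,0,-0.6,0],[0,0,0,0,0,-0.6,0]]]'
python3 -m inch '[[[0,0,0,0,0,-0.8,0],[0,0,0,0,0,-0.8,0],[0,0,0,0,0,-0.8,0],[0,0,0,0,0,-0.5,0],[0,0,0,0,0,-0.2,0]]]'
python3 -m inch '[[[0,0,0,0,0,0,0],[0,0,0,0,0,0,0],[0,0,0,0,0,0,0]]]'
python3 - <<'E'
from h import *
need([.425,.1616,.305],1.0)
p,R=sim([[0,0,-.2,1,-.2,0,0]]*15);print(p,np.hypot(*p[:2]),R.apply([0,1,0]))
E
```

```text
time: 6.1
eef_pos: [0.4537, -0.3533, 0.2069]
eef_rot: [2.546, 1.84, 0.0]
force: [0.1, -0.4, -6.3]
finger_gap: 0.0181
gripper_force: 40.0
time: 6.6
eef_pos: [0.4541, -0.3536, 0.3001]
eef_rot: [2.545, 1.84, 0.002]
force: [-0.1, -1.0, -6.4]
finger_gap: 0.0179
gripper_force: 40.0
time: 6.9
eef_pos: [0.4535, -0.353, 0.2975]
eef_rot: [-2.545, -1.84, 0.001]
force: [0.3, 0.4, -5.9]
finger_gap: 0.0176
gripper_force: 40.0
turn [-0.01 -0.   -3.21] shift [15.99 -6.28 -0.24] after turn [17.17 -0.65 -0.25]
[0.44197223 0.10391993 0.29778426] 0.45402511819229296 [ 0.99998829 -0.00461989 -0.00144188]
```

```bash
python3 -m inch '[[[0,0,0,0.4,-0.1,0,0],[0,0,-0.2,0.7,-0.2,0,0],[0,0,-0.2,0.9,-0.2,0,0],[0,0,-0.2,1,-0.2,0,0],[0,0,-0.2,1,-0.2,0,0]]]'|grep pos
python3 -m inch '[[[0,0,-0.3,1,-0.2,0,0],[0,0,-0.3,1,-0.2,0,0],[0,0,-0.3,1,-0.2,0,0],[0,0,-0.3,1,-0.2,0,0],[0,0,-0.3,1,-0.2,0,0]]]' |grep pos
python3 -m inch '[[[0,0,-0.3,1,-0.2,-0.1,0],[0,0,-0.3,1,-0.2,-0.1,0],[0,0,-0.3,1,-0.2,0,0],[0,0,0,1,-0.2,0,0],[0,0,0,1,-0.2,0,0]]]'
python3 - <<'E'
from h import *
need([.425,.1616,.300],1.0)
E
```

```text
eef_pos: [0.4617, -0.2295, 0.2978]
eef_pos: [0.4577, -0.0766, 0.2981]
time: 8.4
eef_pos: [0.4307, 0.0736, 0.304]
eef_rot: [-2.203, -2.239, 0.001]
force: [0.9, 0.3, -6.5]
finger_gap: 0.018
gripper_force: 40.0
turn [-0.01  0.   -0.01] shift [ 2.93 -0.14  0.13] after turn [ 2.93 -0.14  0.13]
```

```bash
python3 -m inch '[[[0,0,0,0.9,-0.1,0,0],[0,0,0,0.9,0,0,0],[0,0,0,0.7,0,0,0],[0,0,0,0.4,0,0,0],[0,0,0,0,0,0,0]]]'|grep pos
python3 -m inch '[[[0,0,0,0,0,0,0],[0,0,0,0,0,0,0],[0,0,0,0,0,0,0]]]'|egrep 'pos|force:'
python3 - <<'E'
from h import *
ims=[]
for n in ('wrist','scene','top'):
    w=snap(n);X=cloud(w).reshape(-1,3);X=X[np.isfinite(X).all(1)]
    tp=np.array(arm.state()['eef_pos'])
    near=(abs(X[:,0]-tp[0])<.02)&(abs(X[:,1]-tp[1])<.05)
    P=X[near&(X[:,2]>.262)&(X[:,2]<.285)]
    if len(P)>4: print(n,'bar',len(P),P.mean(0).round(4),P.min(0).round(4),P.max(0).round(4),cv2.minAreaRect(P[:,:2].astype(np.float32)*1000))
    P=X[(abs(X[:,0]-tp[0])<.07)&(abs(X[:,1]-tp[1])<.07)&(X[:,2]>.19)&(X[:,2]<.225)]
    if len(P)>4: print('rim',len(P),P.min(0).round(4),P.max(0).round(4),cv2.minAreaRect(P[:,:2].astype(np.float32)*1000))
    ims.append(w['color'])
cv2.imwrite('pics/w3.png',cv2.resize(ims[0],(800,600)));c=ims[1][130:280,250:400];cv2.imwrite('pics/s3.png',cv2.resize(c,(600,600),interpolation=cv2.INTER_CUBIC))
E
```

```text
eef_pos: [0.4267, 0.1606, 0.3039]
eef_pos: [0.4271, 0.1589, 0.3045]
force: [-0.2, 0.4, -6.5]
gripper_force: 40.0
wrist bar 223 [0.4279 0.1829 0.2825] [0.4237 0.1645 0.2631] [0.4317 0.1971 0.285 ] ((427.65460205078125, 180.7769012451172), (7.664004802703857, 32.5845832824707), 0.762416422367096)
rim 5035 [0.3829 0.1156 0.19  ] [0.4734 0.197  0.2231] ((428.0893249511719, 156.2100830078125), (89.87577819824219, 80.61489868164062), 0.7736948132514954)
scene bar 95 [0.4298 0.1582 0.2789] [0.4231 0.1184 0.2625] [0.4355 0.1976 0.2849] ((430.3566589355469, 158.0741424560547), (11.172082901000977, 79.16522979736328), 3.0016298294067383)
rim 547 [0.38   0.117  0.1902] [0.4777 0.1992 0.224 ] ((429.0697937011719, 158.56944274902344), (82.06402587890625, 97.2110595703125), 89.25677490234375)
```

View pics/w3.png

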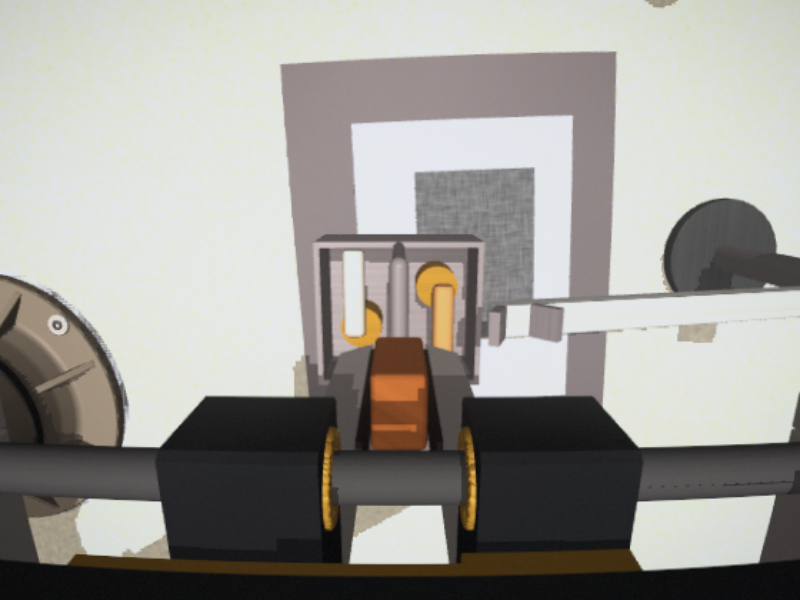

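View pics/s3.png

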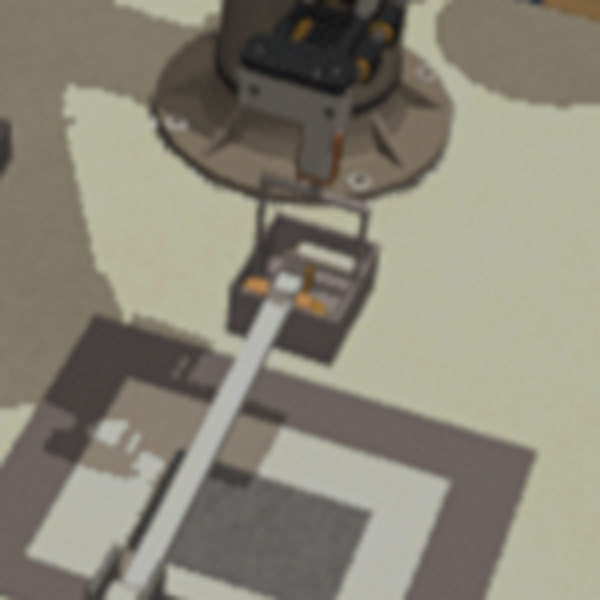

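The wrist picture shows the bail bar at (398,290) and the saddle's front lip at (497,325), so the basket is aligned but about 6 mm too far to -y. The scene crop shows the beam tip at (287,285), still in front of the bail window.

```bash
python3 -m inch '[[[0,0,0,0.21,0,0.23,0],[0,0,0,0,0.2,0,0],[0,0,0,0,0.3,0,0],[0,0,0,0,0.3,0,0],[0,0,0,0,0.3,0,0]]]'|egrep 'pos|force:'
python3 -m inch '[[[0,0,0,0,0.3,0,0],[0,0,0,0,0.3,0,0],[0,0,0,0,0.2,0,0],[0,0,0,0,0,0,0],[0,0,0,0,0,0,0]]]'|egrep 'pos|force:'
python3 - <<'E'
from h import *
tp=np.array(arm.state()['eef_pos']);ims=[]
for n in ('wrist','scene'):
    w=snap(n);X=cloud(w).reshape(-1,3);X=X[np.isfinite(X).all(1)];ims.append(w['color'])
    P=X[(abs(X[:,0]-tp[0])<.06)&(abs(X[:,1]-tp[1]-.03)<.012)&(X[:,2]>.262)&(X[:,2]<.285)]
    print(n,'bar',len(P),P.mean(0).round(4),P.max(0).round(4),(P.min(0)).round(4))
    for x in np.arange(.464,.53,.004):
        S=X[(abs(X[:,0]-x)<.002)&(abs(X[:,1]-.163)<.01)&(X[:,2]>.23)&(X[:,2]<.272)]
        if len(S):print(x.round(3),len(S),S[:,2].max().round(4),S[:,1].mean().round(4))
print(tp,arm.state()['force'])
c=ims[1][130:280,250:400];cv2.imwrite('pics/s4.png',cv2.resize(c,(600,600),interpolation=cv2.INTER_CUBIC))
E
```

```text
eef_pos: [0.461, 0.1664, 0.2976]
force: [-0.1, -0.3, -6.1]
gripper_force: 40.0
eef_pos: [0.4837, 0.1668, 0.2974]
force: [-0.5, -1.0, -5.8]
gripper_force: 40.0
wrist bar 486 [0.4841 0.1949 0.2782] [0.4881 0.2049 0.2811] [0.4803 0.1849 0.2624]
0.468 33 0.2644 0.1671
0.472 104 0.2664 0.1681
0.476 86 0.2627 0.1691
0.48 38 0.253 0.1684
0.488 14 0.2496 0.1683
0.492 84 0.252 0.1685
0.496 133 0.2568 0.1673
0.5 128 0.2599 0.1681
0.504 112 0.2589 0.1679
0.508 142 0.2465 0.1647
0.512 148 0.2457 0.1644
0.516 148 0.2451 0.1646
0.52 148 0.2448 0.1645
0.524 140 0.2436 0.1645
0.528 145 0.2425 0.1648
scene bar 27 [0.4854 0.1965 0.2728] [0.4896 0.2046 0.2772] [0.4811 0.1856 0.2627]
0.472 6 0.2571 0.1652
0.476 13 0.2582 0.1636
0.48 13 0.2562 0.1639
0.484 9 0.2718 0.1641
0.488 10 0.2701 0.1654
0.492 5 0.2472 0.1659
0.496 4 0.2484 0.1642
0.5 11 0.2528 0.1655
0.504 17 0.2567 0.1647
0.508 11 0.2554 0.1631
0.512 9 0.2423 0.1659
0.516 7 0.2437 0.1658
0.52 9 0.2422 0.1655
0.524 8 0.2421 0.1651
0.528 11 0.2418 0.1659
[0.48372686 0.16678244 0.29739425] [ 0.33512169  0.12271007 -6.08327069]
```

View pics/s4.png

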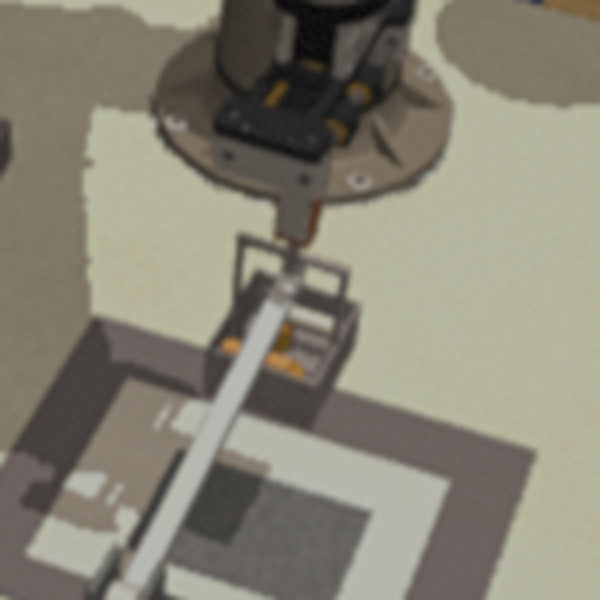

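The scene crop shows the beam tip at (290,285) inside the bail window, with the crossbar just above the saddle. I lower it from here.

```bash
python3 -m inch '[[[0,0,0,0,0.03,0.15,0],[0,0,0,0,0,0.15,0],[0,0,0,0,0,0.12,0],[0,0,0,0,0,0.1,0],[0,0,0,0,0,0,0]]]'|egrep 'pos|force:'
python3 -m inch '[[[0,0,0,0,0,0.05,0],[0,0,0,0,0,0.05,0],[0,0,0,0,0,0,0]]]'|egrep 'pos|force:'
python3 -m inch '[[[0,0,0,0,0,0.05,0],[0,0,0,0,0,0.05,0],[0,0,0,0,0,0,0]]]'|egrep 'pos|force:'
```

```text
eef_pos: [0.4845, 0.1668, 0.2815]
force: [-0.1, 0.1, -6.1]
gripper_force: 40.0
eef_pos: [0.4847, 0.1669, 0.2788]
force: [0.6, 0.0, -6.3]
gripper_force: 40.0
eef_pos: [0.4847, 0.1669, 0.2758]
force: [0.3, -0.3, -6.2]
gripper_force: 40.0
```

```bash
for i in 1 2 3 ; do python3 -m inch '[[[0,0,0,0,-0.01,0.05,0],[0,0,0,0,-0.01,0.05,0],[0,0,0,0,0,0,0]]]'|egrep 'pos|force:'; done
```

```text
eef_pos: [0.4841, 0.1669, 0.2728]
force: [0.1, 0.4, -4.9]
gripper_force: 40.0
eef_pos: [0.4835, 0.1669, 0.2698]
force: [0.3, 0.7, -4.4]
gripper_force: 40.0
eef_pos: [0.4829, 0.1669, 0.2668]
force: [0.6, -0.7, -3.4]
gripper_force: 40.0
```

```bash
for i in 1 2 3; do python3 -m inch '[[[0,0,0,0,-0.01,0.05,0],[0,0,0,0,-0.01,0.05,0],[0,0,0,0,-0.01,0.05,0],[0,0,0,0,-0.01,0.05,0],[0,0,0,0,0,0,0]]]'|egrep 'pos|force:'; done; for i in 1 2 3; do python3 -m inch '[[[0,0,0,0,0,0,0]]]'|egrep 'force:'; done
```

```text
eef_pos: [0.4818, 0.1669, 0.2608]
force: [0.2, 0.2, -4.0]
gripper_force: 40.0
eef_pos: [0.4806, 0.1669, 0.2548]
force: [1.9, 0.6, -2.7]
gripper_force: 40.0
eef_pos: [0.4792, 0.1668, 0.2488]
force: [1.7, -0.2, -3.5]
gripper_force: 40.0
force: [3.3, 0.1, -3.5]
gripper_force: 40.0
force: [1.5, -0.2, -3.8]
gripper_force: 40.0
force: [1.2, 0.1, -3.1]
gripper_force: 40.0
```

```bash
python3 -m inch '[[[0,0,0,0,0.03,0,0],[0,0,0,0,0.03,0,0],[0,0,0,0,0,0,0],[0,0,0,0,0,0,0]]]'|egrep 'pos|force:'; for i in 1 2 3 4; do python3 -m inch '[[[0,0,0,0,0,0,0]]]'|egrep 'force:'; done
python3 - <<'E'
from h import *
tp=np.array(arm.state()['eef_pos'])
w=snap('wrist');X=cloud(w).reshape(-1,3);X=X[np.isfinite(X).all(1)]
P=X[(abs(X[:,0]-tp[0])<.06)&(abs(X[:,1]-tp[1]-.025)<.008)&(abs(X[:,2]-tp[2]+.02)<.012)]
print('bar',len(P),P.mean(0).round(4),P.max(0).round(4),(P.min(0)).round(4))
for x in np.arange(.456,.53,.004):
    S=X[(abs(X[:,0]-x)<.002)&(abs(X[:,1]-.163)<.01)&(X[:,2]>.2)&(X[:,2]<.25)]
    if len(S):print(x.round(3),len(S),S[:,2].max().round(4),np.median(S[:,2]).round(4))
B=X[(X[:,0]>.53)&(X[:,0]<.7)&(abs(X[:,1]-.165)<.008)&(X[:,2]>.19)&(X[:,2]<.25)]
print(np.polyfit(B[:,0],B[:,2],1))
E
```

```text
eef_pos: [0.4809, 0.1668, 0.2489]
force: [-2.0, -0.4, -2.6]
gripper_force: 40.0
force: [-1.8, -0.6, -3.8]
gripper_force: 40.0
force: [-2.9, 0.6, -3.2]
gripper_force: 40.0
force: [-2.1, -0.0, -3.1]
gripper_force: 40.0
force: [-2.3, -0.5, -2.5]
gripper_force: 40.0
bar 387 [0.4816 0.1919 0.2301] [0.4855 0.1998 0.2325] [0.4778 0.1839 0.2263]
0.464 21 0.2361 0.2346
0.468 52 0.2368 0.228
0.472 58 0.2321 0.2235
0.476 23 0.2228 0.2189
0.48 3 0.2296 0.2291
0.484 3 0.2296 0.227
0.488 30 0.2219 0.2169
0.492 70 0.2333 0.2231
0.496 76 0.2345 0.2216
0.5 84 0.2329 0.221
0.504 97 0.2223 0.2205
0.508 131 0.2222 0.2204
0.512 181 0.2219 0.2199
0.516 183 0.2215 0.2196
0.52 184 0.221 0.2192
0.524 173 0.2206 0.2189
0.528 179 0.2205 0.2184
[-0.08761406  0.26366564]
```

```bash
python3 -m inch '[[[0,0,0,0,-0.03,0,0],[0,0,0,0,-0.006,0.05,0],[0,0,0,0,-0.006,0.05,0],[0,0,0,0,-0.006,0.05,0],[0,0,0,0,-0.006,0.05,0]]]'|egrep 'pos|force:'; for i in 1 2; do python3 -m inch '[[[0,0,0,0,-0.004,0.05,0],[0,0,0,0,-0.004,0.05,0],[0,0,0,0,-0.004,0.05,0],[0,0,0,0,-0.004,0.05,0],[0,0,0,0,0,0,0]]]'|egrep 'pos|force:'; done; for i in 1 2 3 4; do python3 -m inch '[[[0,0,0,0,0,0,0]]]'|egrep 'force:'; done
```

```text
eef_pos: [0.4798, 0.1669, 0.2429]
force: [3.5, -0.6, -2.2]
gripper_force: 40.0
eef_pos: [0.479, 0.1668, 0.2368]
force: [3.2, -0.8, -2.2]
gripper_force: 40.0
eef_pos: [0.4786, 0.1668, 0.2308]
force: [2.9, 0.7, -2.2]
gripper_force: 40.0
force: [2.9, 0.7, -1.8]
gripper_force: 40.0
force: [2.2, 0.3, -2.0]
gripper_force: 40.0
force: [2.7, 0.6, -2.1]
gripper_force: 40.0
force: [2.6, -0.6, -0.9]
gripper_force: 40.0
```

```bash
python3 -m inch '[[[0,0,0,0,0.04,0,0],[0,0,0,0,0,0.05,0],[0,0,0,0,0,0.05,0],[0,0,0,0,0,0.05,0],[0,0,0,0,0,0.05,0]]]'|egrep 'pos|force:'; for i in 1 ; do python3 -m inch '[[[0,0,0,0,0,0.05,0],[0,0,0,0,-0,0.05,0],[0,0,0,0,-0,0,0]]]'|egrep 'pos|force:'; done; for i in 1 2 3 4 5 6; do python3 -m inch '[[[0,0,0,0,0,0,0]]]'|egrep '^force:'; done
```

```text
eef_pos: [0.4795, 0.1668, 0.2247]
force: [-3.2, -0.5, -0.8]
gripper_force: 40.0
eef_pos: [0.4797, 0.1668, 0.2218]
force: [-3.7, -0.6, -1.0]
gripper_force: 40.0
force: [-3.9, 0.2, -0.8]
force: [-3.9, -0.0, -0.8]
force: [-3.5, -0.6, -0.7]
force: [-4.3, -1.0, -1.0]
force: [-4.3, 0.3, -1.4]
force: [-3.2, -0.4, -1.3]
```

```bash
python3 -m inch '[[[0,0,0,0,-0.022,0,0],[0,0,0,0,0,0.02,0],[0,0,0,0,0,0.02,0],[0,0,0,0,0,0.02,0],[0,0,0,0,0,0,0]]]'|egrep 'pos|^force:'; for i in 1 2 3 4 5 6 7 8; do python3 -m inch '[[[0,0,0,0,0,0,0]]]'|egrep '^force:'; done
```

```text
eef_pos: [0.4795, 0.1669, 0.2202]
force: [2.9, -1.5, -1.2]
force: [1.4, -1.4, -1.3]
force: [3.4, -1.3, -0.6]
force: [4.5, -0.9, -0.8]
force: [4.2, -0.4, -1.3]
force: [3.6, -0.5, -0.3]
force: [3.7, -0.2, -1.9]
force: [3.3, 0.4, -0.7]
force: [3.9, 0.1, -0.2]
```

```bash
python3 -m inch '[[[0,0,0,0,0.01,0.04,0],[0,0,0,0,0,0.04,0],[0,0,0,0,0,0.04,0],[0,0,0,0,0,0.04,0],[0,0,0,0,0,0.04,0]]]'|egrep 'pos|^force:|time';  for i in 1 2 3 4 5 6 7 8 9 10 11 12; do python3 -m inch '[[[0,0,0,0,0,0,0]]]'|egrep '^force:'; done
```

```text
time: 20.2
eef_pos: [0.4793, 0.1669, 0.214]
force: [0.6, 0.5, 0.4]
force: [1.7, 0.1, -0.7]
force: [1.5, -0.4, -0.1]
force: [0.4, 0.4, -0.5]
force: [0.8, 0.2, -1.1]
force: [0.3, 0.8, -0.5]
force: [-0.2, 1.4, -0.5]
force: [0.8, 0.7, -0.1]
force: [-0.1, -0.9, -0.6]
force: [-0.4, 1.0, 0.2]
force: [0.3, 0.8, -0.5]
force: [0.2, 1.2, -1.0]
force: [0.2, -0.7, -0.1]
```

```bash
python3 -m inch '[[[0,0,0,0,0,0.03,0],[0,0,0,0,0,0.03,0],[0,0,0,0,0,0.03,0],[0,0,0,0,0,0.03,0],[0,0,0,0,0,0.03,0]]]'|egrep 'pos|^force:|time';  for i in 1 2 3 4 5 6 7 8 9 10 11 12 13 14 15 16 17 18 19 20; do python3 -m inch '[[[0,0,0,0,0,0,0]]]'|egrep '^force:'; done | tr -d '[],' | awk '{a+=$2;b+=$3;c+=$4;n++}END{print a/n,b/n,c/n}'
python3 - <<'E'
from h import *
w=snap('wrist');cv2.imwrite('pics/w5.png',w['color']);X=cloud(w).reshape(-1,3);X=X[np.isfinite(X).all(1)]
B=X[(X[:,0]>.53)&(X[:,0]<.7)&(abs(X[:,1]-.165)<.008)&(X[:,2]>.15)&(X[:,2]<.25)]
f=np.polyfit(B[:,0],B[:,2],1);print(f,np.arctan(.203)+np.arctan(f[0]))
w=snap('scene');c=w['color'][130:280,250:400];cv2.imwrite('pics/s5.png',cv2.resize(c,(600,600),interpolation=cv2.INTER_CUBIC))
E
```

```text
time: 21.9
eef_pos: [0.4795, 0.1669, 0.2096]
force: [0.3, 0.2, 0.9]
0.22 0.555 -0.04
[0.0607618  0.15331677] 0.26096569381166823
```

View pics/s5.png

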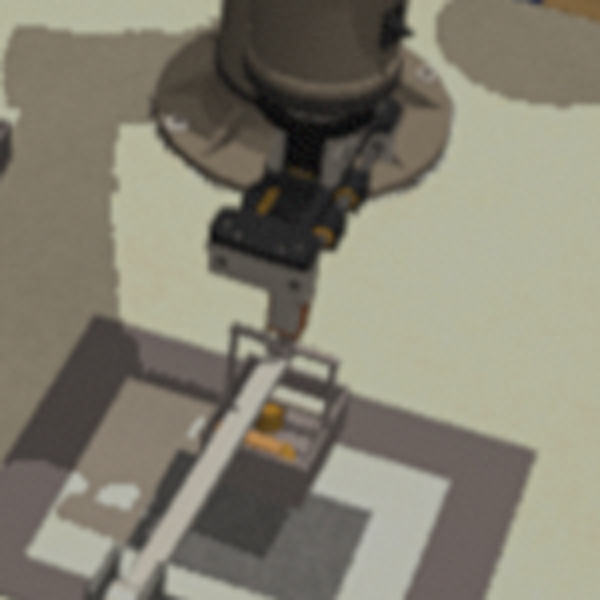

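View pics/w5.png

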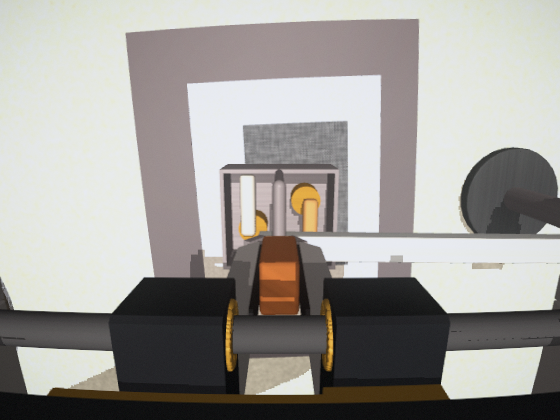

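The scene crop shows the crossbar seated on the sunk beam at about (285,350), with the basket level. The wrist view shows the bar crossing the beam squarely, with the block at (280,272) between the fingers. The force on the tool is about 0, so I release.

```bash
python3 -m inch '[[[0,0,0,0,0,0,10],[0,0,0,0,0,0,10],[0,0,0,0,0,0,10],[0,0,0,0,0,0,10]]]' 3|egrep 'pos|force|gap'
python3 -m inch '[[[0,0,0,0,0,0,20],[0,0,0,0,0,0,22],[0,0,0,0,0,0,25],[0,0,0,0,0,0,28],[0,0,0,0,0,0,32]]]'|egrep 'pos|force|gap'
python3 -m inch '[[[0,0,0,0,0,0,36],[0,0,0,0,0,0,40],[0,0,0,0,0,0,45],[0,0,0,0,0,0,45]]]'|egrep 'pos|force|gap'
python3 - <<'E'
from h import *
tp=np.array(arm.state()['eef_pos'])
w=snap('wrist');cv2.imwrite('pics/w6.png',w['color']);X=cloud(w).reshape(-1,3);X=X[np.isfinite(X).all(1)]
B=X[(X[:,0]>.53)&(X[:,0]<.7)&(abs(X[:,1]-.165)<.008)&(X[:,2]>.15)&(X[:,2]<.25)]
f=np.polyfit(B[:,0],B[:,2],1);print(f)
P=X[(abs(X[:,0]-tp[0])<.025)&(abs(X[:,1]-tp[1])<.02)&(X[:,2]>tp[2]+.02)&(X[:,2]<tp[2]+.045)];print(tp,cv2.minAreaRect(P[:,:2].astype(np.float32)*1000))
E
```

```text
eef_pos: [0.4793, 0.1668, 0.2096]
force: [-0.4, -0.9, -0.3]
finger_gap: 0.0183
gripper_force: 3.0
eef_pos: [0.4794, 0.1668, 0.2097]
force: [0.1, -0.4, 0.7]
finger_gap: 0.0296
gripper_force: 0.0
eef_pos: [0.4794, 0.1668, 0.2097]
force: [0.2, -0.5, 0.0]
finger_gap: 0.0423
gripper_force: 0.0
[0.06184807 0.15264421]
[0.47941012 0.16682784 0.20965974] ((479.4917297363281, 165.030029296875), (49.96869659423828, 26.097349166870117), 0.46518924832344055)
```

View pics/w6.png

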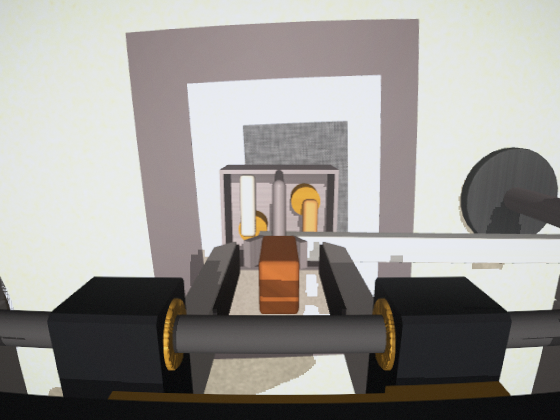

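The fingers are clear on both sides of the block at (280,272), and neither the beam nor the basket has moved. I retreat straight up.

```bash
python3 -m inch '[[[0,0,0,0,0,-0.3,45],[0,0,0,0,0,-0.6,45],[0,0,0,0,0,-0.8,45],[0,0,0,0,0,-1,45],[0,0,0,0,0,-1,45]]]'|egrep 'pos|^force'
python3 -m inch '[[[0,0,0,0,0,-0.6,45],[0,0,0,0,0,0,45],[0,0,0,0,0,0,45],[0,0,0,0,0,0,45],[0,0,0,0,0,0,45]]]'|egrep 'pos|^force'
python3 -m inch '[[[0,0,0,0,0,0,45],[0,0,0,0,0,0,45],[0,0,0,0,0,0,45],[0,0,0,0,0,0,45],[0,0,0,0,0,0,45]]]'|egrep 'time'
python3 - <<'E'
from h import *
w=snap('wrist');X=cloud(w).reshape(-1,3);X=X[np.isfinite(X).all(1)]
B=X[(X[:,0]>.53)&(X[:,0]<.7)&(abs(X[:,1]-.165)<.008)&(X[:,2]>.15)&(X[:,2]<.25)]
print(np.polyfit(B[:,0],B[:,2],1))
w=snap('scene');c=w['color'][130:280,250:400];cv2.imwrite('pics/s7.png',cv2.resize(c,(600,600),interpolation=cv2.INTER_CUBIC))
E
```

```text
eef_pos: [0.4793, 0.1665, 0.3225]
force: [0.3, 0.0, 0.2]
eef_pos: [0.4791, 0.1667, 0.338]
force: [0.8, 0.4, -0.8]
time: 26.85
[0.05949018 0.15444179]
```

View pics/s7.png

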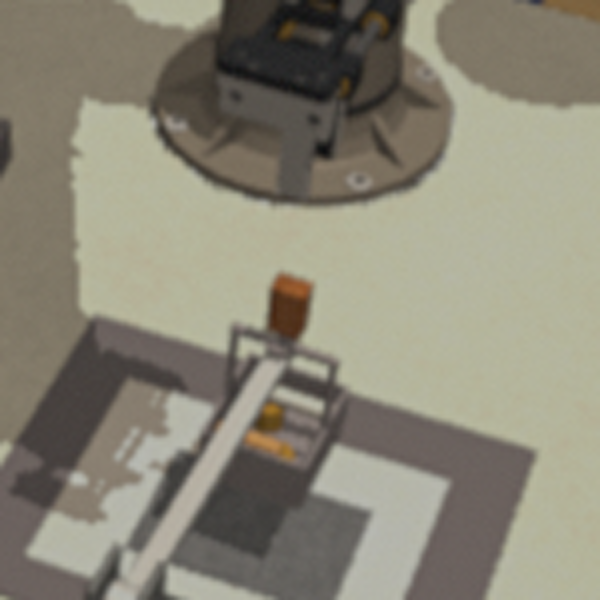

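The basket hangs upright and still from the saddle, its grip block at (290,305) and the gripper well clear above.

```bash
python3 -c "
from cell import job
print(job.hand_in())"
```

```text
the job is handed in; nothing more can be done
None
```

The basket hangs upright and still in the saddle of the balanced arm. I let go only once the arm carried its full weight (sink about 0.26 rad, no movement on release), nothing else was moved, and the job was handed in at about 27 s.

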